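Torque the terminal nut and close the fuse cover

TASK

On the sloping power panel, swing the click wrench clockwise until it breaks over with a click, and stop at once so that the nut is not overtightened; let the wrench go and leave it on its nut. Then press the open fuse cover down until it snaps and stays shut. Leave the other things on the table where they are.

Things in the scene. Friction and masses are not known exactly. Their poses are not given: they have to be found in the camera images.
- console: grey DC power console fixed to the table, a wedge 330 mm long (its x) by 200 mm deep (its y); origin at the centre of its underside, z up. Its top is a flat panel sloping 28 degrees, 40 mm high along the -y edge and 146 mm along the +y edge: in these axes the panel's outward normal is (0, -0.469, 0.883), uphill is (0, 0.883, 0.469)
- panel_centre (a point): centre of the sloping panel, in its surface: x along the console's x, y uphill, z along the panel's outward normal
- light_bar (a point): middle of the underside, 335 mm up, of the light bar that hangs over the panel: 330 mm along the console's x, 26 mm deep, 18 mm thick, on two arms (150 mm either side) from posts at the high edge. It blocks an upright tool: wrench and cover are reached beneath it with the tool leaning towards the low side, along the panel's normal or nearly so
- nut (a point): point on the axis of the hex terminal nut, level with the middle of the wrench, 34 mm out from the panel; fixed to the console: x along the console's x, y uphill, z outward along the nut's axis. The captive wrench turns about this axis, always parallel to the panel; clockwise seen from outside (negative about z) tightens
- wrench_grip (a point): point on the round rubber grip (16 mm diameter) of the click wrench, 110 mm from the nut's axis, 34 mm out from the panel; the grip reaches 36 mm either way along the handle. Its -y points along the handle away from the nut, z along the panel's normal. At the start the handle points 0.15 to 0.8 rad anticlockwise of straight downhill; free run 0.35 to 0.6 rad, 2 to 3 N here
- wrench_end (a point): tip of the wrench handle, 150 mm from the nut's axis. After the free run the nut seats, at an unseen angle. The force at the grip point then jumps to 10 to 15 N and the handle breaks over about a pivot 60 mm from the nut's axis: folded 0.06 rad (3 mm at the grip) it has clicked, the force falls to 3/4 by 0.1 rad and 1/2 by 0.18 rad (9 mm); overtightened past 0.25 rad (12 mm). Let go, it springs straight
- cover (a joint): opening angle of the fuse cover (rad): 0 shut, 0.92 fully open. A stiff hinge lets it stay where it is left; from 0.33 down a spring catch resists, and below 0.15 it snaps home and holds. Pressed near its free edge along its arc it needs up to about 8 N
- cover_edge (a point): point on the outer face of the grey plastic fuse cover (62 mm along the ridge, 60 mm along the slope), in mid-width, 54 mm from the hinge and 6 mm from the free downhill edge; moves with the cover. Shut, it lies 27 mm out from the panel. Axes: x along the console's x, y towards the hinge, z out of the face
- cover_hinge (a point): middle of the cover's hinge line, 13 mm out from the panel, on the cover's uphill side; x along the hinge, y uphill, z outward. The cover's outer face lies 14 mm outside the hinge
- mouse: black computer mouse, 60 x 100 x 36 mm, lying in front of the low edge of the console; a bystander
- morse_key: straight Morse key on a black base, 70 x 90 x 45 mm; a bystander
- canister: yellow canister, 84 mm across, 190 mm tall, behind the high edge of the console; a bystander
- mug: white mug, 80 mm across, 95 mm tall; a bystander
- screwdriver: black-handled screwdriver lying behind the console; a bystander
- fuse_jar: small glass jar with steel lid, 48 mm across, 55 mm tall; a bystander
- multimeter: black hand multimeter lying flat, 75 x 150 x 42 mm; a bystander

How it is judged:
By the outcome, as a careful person would: the job done as asked, in the order asked, and still so for the second after the job is handed in, with the robot touching nothing.
It also fails if it takes over 48 s, if anything falls off the work surface, if the arm or the gripper's body presses on something with over 40 N, if the wrist force passes 120 N, or if a joint passes its speed limit or range.

ROBOT

A 6-joint arm with a two-finger parallel gripper is mounted at the origin on the work surface. World frame = base frame: x ahead of the robot, y to its left, z up, the work surface at z = 0. Lengths are in m, angles in degrees, forces in N, time in s.
With the tool pointing down it reaches from about 0.4 to 0.825 m from the base axis. Payload 7 kg.
Tool frame: the origin (TCP) lies on the front face of the gripper's body, between the roots of the fingers; the fingertips stand 66 mm ahead of it and the grasp point (between the pads) lies 47 mm ahead of it; z points along the fingers, y is the line along which they close (so a half turn about z gives the same grasp; the last joint's range is limited). The gripper opens to 88 mm and grips with 3 to 60 N. Pads are 19 mm wide; open, the fingers measure 130 mm over their backs; the gripper's body (78 mm by 193 mm) begins 47 mm behind the grasp point.
Start: joints at [-60.785, 20.546, 0.682, 0, -70.136, -16.507], TCP at [0.148, -0.658, 0.292] pointing down, gripper open.
Joint ranges: [-176.03, 176.03], [-82.01, 121.73], [-58.28, 71.71], [-173.87, 95.51], [-174.79, -0.11], [-173.66, 173.66]. Speed limits (degrees/s): [136.94, 136.94, 172.46, 180, 180, 180].

INTERFACE

Orientations are given as [roll, pitch, yaw] about the fixed x, y, z axes, in that order (R = Rz(yaw) Ry(pitch) Rx(roll)).
In Python, from plant import ctrl gives the robot as it stands.
- The arm moves only by the tool send_rows, never from a script. Its argument "deltas" is a list of rows, each a list of 2 entries, a list of its own where there are three numbers: the shift along the tool's x, y, z each as a share of 800 mm, from -1 to 1, then the turn about the tool's z as a share of 90 degrees, from -1 to 1. A call has exactly 5 rows; each row is the pose to reach, as a shift and turn from the pose commanded when the call began, along the tool's axes at that moment; what a row does not reach only later rows make up. A row lasts 1/12 s, in which the tool goes at most 41.7 mm and 7.16 degrees, less where a joint would pass 70% of its speed; a pose out of reach is approached as far as the arm can. A call with a number of a shift or a turn outside -1 to 1 is refused whole. A call with a gripper value outside its range is refused whole. "gripper" is the opening, from 0 (shut) to 1 (fully open), set as the call begins (left out, the last holds). The fingers move at their own pace and stop on an object; the grip force is fixed at half the most. Time passes only in rows, so rows that repeat a pose let the fingers close, or fill a call up. It gives the time, the measured TCP pose, the force, the opening and the grip force at its end, in the units of the state.
- ctrl.get_obs(): the state, without advancing time (a new reading comes with each control period).
- ctrl.snapshot(name): name is "side" or "top"; returns a dict with "color" (480x640x3 uint8, red, green, blue), "vertical_fov" (degrees; the focal length in pixels is half the picture's height over the tangent of half this angle, whatever the lens; pixels are square), "cx", "cy" (the principal point, pixels), "rvec" (rotation vector, rad) and "tvec" (3), from world to camera coordinates, as OpenCV has them. Camera axes: x right, y down, z forward; pixel columns grow to the right and rows downward; lengths in m; the calibration is good to about 2 mm. A picture is of the moment at which its call begins. There is no depth.
- ctrl.close_job(): hands the job in; it is judged then, once.
Trained networks look in a picture, given as the dict that the camera call returned (one of the last four; its "shot" number tells which), for a name from the list of things; names that differ only in an ending like _2 or _b are one class to them, and where a whole thing is asked for, a point or a joint stands for the part that bears it (a point fixed in the world has none). Each returns a list of dicts, best first, with "conf" (0 to 1); they miss things now and then, are a little off and sometimes report something else, mostly with a low value. They report only what shows in the picture. A call takes as long as a camera call.
- ctrl.boxes_of(picture, thing): "xy" ([column, row] as shares, 0 to 1, of the picture: columns of its width, rows of its height, amid what is visible of it).
- ctrl.cut_out(picture, thing): "pixels" (480x640 bool, what is visible of it) and "xy" ([column, row] as shares, 0 to 1, of the picture: columns of its width, rows of its height, amid what is visible of it).
The state is a dict: "clock": time; "joint_pos": joint angles; "qvel": joint speeds; "tau": joint torques, N m; "tool_pos": TCP position; "orientation": TCP orientation; "force": force on the tool from outside, world axes, zero at the start; "moment": the same for the moment, N m; "opening": finger opening in m; "gripper_force": force on a finger pad.
Only numpy, scipy, OpenCV 4.12 (cv2) and the standard library are available. Lean on these libraries where they do the work, as an engineer would, in place of code of your own. Each camera call takes 0.05 s, during which the arm holds its last target. There are 200 camera calls.

## Working session

There is one attempt and no reset: what is moved stays moved. The work goes in short steps, Python scripts to look and compute and a tool call to move; the robot and the scene stay as the last step left them, time stands still between calls to the robot, and variables do not carry over. Pictures are saved under pics/ and viewed, at most 10 in all, crops included, and the job is handed in when it is done.

Besides the shell and the picture viewer there is one more tool, called after "Call:" as a command line: name --argument value ..., lists and objects as JSON in quotes. send_rows: Moves the arm, as the interface text tells. Shift numbers are shares of 800 mm and turn numbers shares of 90 degrees, none past 1 either way. Its arguments: {"type":"object","properties":{"deltas":{"type":"array","items":{"type":"array"}},"gripper":{"type":"number"}},"required":["deltas"]}

```bash
ls; mkdir -p pics; cat > h.py <<'E'
import numpy as np, cv2
from scipy.spatial.transform import Rotation as R
from plant import ctrl
def cam(p):
    f=240/np.tan(np.radians(p["vertical_fov"])/2)
    K=np.array([[f,0,p["cx"]],[0,f,p["cy"]],[0,0,1]])
    return K,np.array(p["rvec"],float).reshape(3),np.array(p["tvec"],float).reshape(3)
def proj(p,X):
    K,r,t=cam(p); return cv2.projectPoints(np.atleast_2d(np.asarray(X,float)),r,t,K,None)[0].reshape(-1,2)
def tri(p1,u1,p2,u2):
    P=[]
    for p in(p1,p2):
        K,r,t=cam(p); P.append(K@np.c_[cv2.Rodrigues(r)[0],t])
    X=cv2.triangulatePoints(P[0],P[1],np.array(u1,float).reshape(2,1),np.array(u2,float).reshape(2,1)); return (X[:3]/X[3]).ravel()
def save(p,n): cv2.imwrite("pics/"+n,p["color"][:,:,::-1])
E
python3 - <<'E'
from h import *
s=ctrl.snapshot("side");t=ctrl.snapshot("top")
save(s,"s0.png");save(t,"t0.png")
for p in(s,t):
    K,r,tv=cam(p);print(K[0,0],p["cx"],p["cy"],"cam at",-cv2.Rodrigues(r)[0].T@tv)
for n in["console","panel_centre","light_bar","nut","wrench_grip","wrench_end","cover","cover_edge","cover_hinge"]:
    o=[]
    for p in(s,t):
        b=ctrl.boxes_of(p,n); o.append([(np.round(np.array(q["xy"])*[640,480],1).tolist(),round(q["conf"],2)) for q in b[:2]])
    print(n,o, np.round(tri(s,o[0][0][0],t,o[1][0][0]),4) if o[0] and o[1] else "")
print(ctrl.get_obs())
E
```

```text
pics
492.93006996763086 316.2729116324025 229.6785147326624 cam at [0.27193109 0.92982826 0.76525498]
509.1107646197366 322.6165976667313 233.78636949837204 cam at [0.40210593 0.03975872 1.06728412]
console [[([322.1, 244.2], 0.85)], [([400.6, 228.1], 0.65), ([501.6, 285.2], 0.57)]] [ 0.5901 -0.0919  0.0536]
panel_centre [[([330.8, 238.4], 0.88)], [([393.8, 241.0], 0.93), ([343.8, 152.8], 0.49)]] [ 0.5597 -0.0727  0.0893]
light_bar [[([325.7, 243.4], 0.75), ([400.3, 272.6], 0.6)], [([395.0, 227.3], 0.97), ([331.2, 236.0], 0.59)]] [ 0.5836 -0.0804  0.066 ]
nut [[([329.5, 241.7], 0.74)], [([391.9, 239.6], 0.66), ([392.7, 326.9], 0.18)]] [ 0.5632 -0.0703  0.0803]
wrench_grip [[([243.4, 273.0], 0.74), ([369.4, 226.0], 0.46)], [([428.0, 272.1], 0.63)]] [ 0.6588 -0.0973 -0.041 ]
wrench_end [[([367.3, 226.8], 0.61)], [([428.5, 271.2], 0.6)]] [ 0.49   -0.1355  0.101 ]
cover [[([323.5, 256.3], 0.77)], [([330.3, 237.8], 0.82), ([448.0, 153.5], 0.72)]] [0.5535 0.0478 0.1184]
cover_edge [[([321.5, 256.0], 0.64)], [([330.1, 238.7], 0.61)]] [0.5547 0.0488 0.1189]
cover_hinge [[([333.5, 241.1], 0.8), ([400.7, 273.2], 0.7)], [([390.4, 243.7], 0.6), ([428.8, 271.1], 0.58)]] [ 0.553  -0.0666  0.0867]
{'clock': 1.0, 'joint_pos': array([-6.07853162e+01,  2.05442358e+01,  6.82099921e-01,  1.35077471e-03,
       -7.01363171e+01, -1.65070194e+01]), 'qvel': array([ 0.07443433, -0.07720821,  0.039858  , -0.01848073, -0.03352258,
       -0.02589558]), 'tau': array([ 1.69299260e-04, -5.82394624e+01,  2.93308425e+01,  7.00262010e+00,
        1.25083202e-02,  1.51631497e-05]), 'tool_pos': array([ 0.14845536, -0.65844966,  0.29219056]), 'orientation': array([-1.79998156e+02, -7.78510132e-04, -1.67291877e+02]), 'force': array([0.54069979, 0.17603572, 1.05350191]), 'moment': array([-0.04504728,  0.03739372,  0.03034441]), 'gripper_force': 0.0, 'opening': 0.08782893312079575}
```

View pics/s0.png

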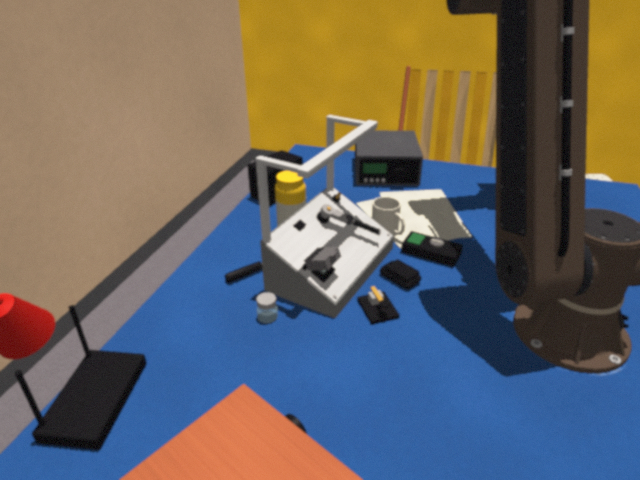

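View pics/t0.png

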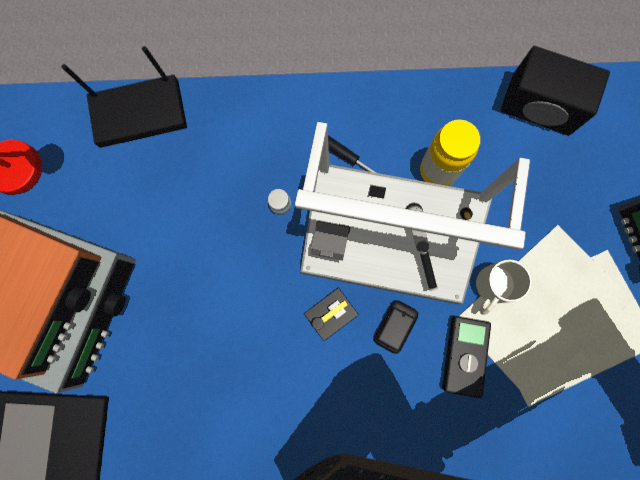

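The top view has the console at the centre: low edge from (302,271) to (464,302), wrench handle from about (415,208) to (432,287), and open cover at about (330,238). The bar crosses from (297,200) to (524,238). I'll crop closer to fit the console's pose.

```bash
python3 - <<'E'
import cv2
a=cv2.imread("pics/t0.png")[110:320,270:550];cv2.imwrite("pics/t1.png",cv2.resize(a,(800,600),interpolation=cv2.INTER_CUBIC))
a=cv2.imread("pics/s0.png")[105:330,220:420];cv2.imwrite("pics/s1.png",cv2.resize(a,(533,600),interpolation=cv2.INTER_CUBIC))
E
```

```text
(no output)
```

View pics/t1.png

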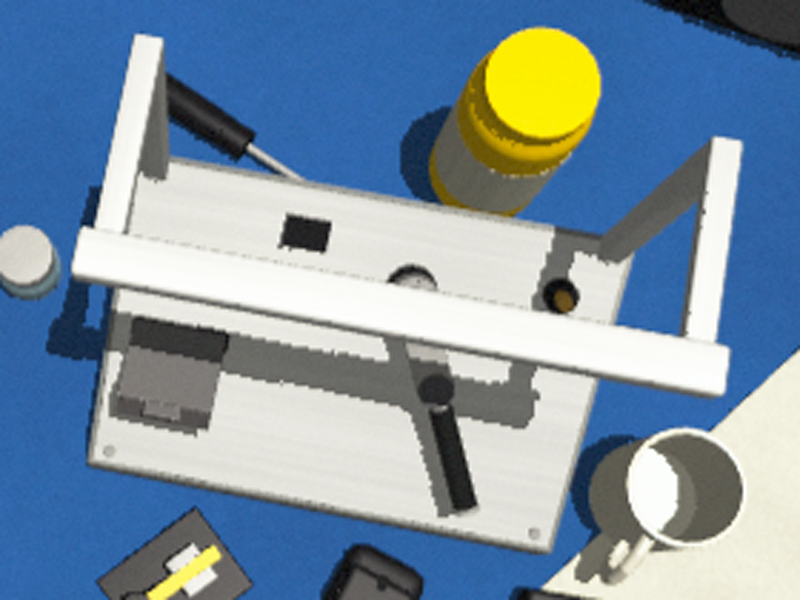

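View pics/s1.png

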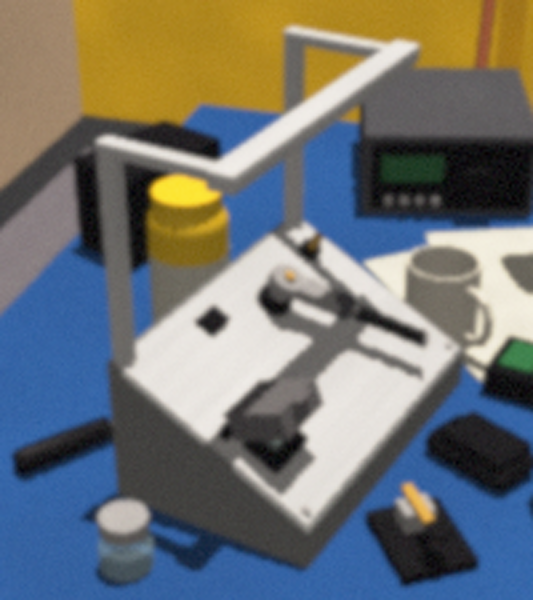

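The top crop shows panel corners at (90,463), (548,552), (632,258) and the wrench tip at (465,510). In the side crop the corners are (305,525), (462,352), (113,365) and the tip is at (425,338), with the nut cap at (290,272). I'll fit the pose and overlay it.

```bash
cat > model.py <<'E'
from h import *
from scipy.optimize import least_squares
ct=lambda a,b:(270+a/2.857,110+b/2.857)
cs=lambda a,b:(220+a/2.667,105+b/2.667)
N=np.array([0,-.469,.883]);U=np.array([0,.883,.469])
def C2W(q,X): return np.atleast_2d(X)@R.from_euler('z',q[2]).as_matrix().T+[q[0],q[1],0]
PC=np.array([0,0,.093])
def pan(u,v,w): return PC+np.array([1.,0,0])*u+U*v+N*w
def cov(q,hu,hv,a,x,d,h=.014):
    return pan(hu+x,hv-d*np.cos(a)+h*np.sin(a),.013+d*np.sin(a)+h*np.cos(a))
E
cat > fit.py <<'E'
from model import *
s=ctrl.snapshot("side");t=ctrl.snapshot("top")
L=[-.165,-.1,.04];Rr=[.165,-.1,.04];HR=[.165,.1,.146];HL=[-.165,.1,.146]
obs=[(t,L,ct(90,463)),(t,Rr,ct(548,552)),(t,HR,ct(633,258)),(s,L,cs(305,525)),(s,Rr,cs(462,352)),(s,HL,cs(113,365))]
f=lambda q:np.concatenate([proj(p,C2W(q,X))[0]-u for p,X,u in obs])
r=least_squares(f,[.56,-.07,-1.8]);q=r.x
print("console",q[:2],np.degrees(q[2]),r.fun.round(1))
# wrench: nut u,v, theta (from downhill, anticlockwise seen from outside => toward +x)
def g(k):
    u,v,th=k; tip=pan(u+.15*np.sin(th),v-.15*np.cos(th),.034)
    nc=pan(u,v,.034)
    return np.concatenate([proj(t,C2W(q,tip))[0]-ct(465,508),proj(s,C2W(q,tip))[0]-cs(425,338),.5*(proj(s,C2W(q,nc))[0]-cs(285,283)),.3*(proj(t,C2W(q,nc))[0]-ct(412,288))])
w=least_squares(g,[.03,.03,.3]);print("nut",w.x,w.fun.round(1))
np.save("q.npy",q)
it=cv2.resize(t["color"][110:320,270:550,::-1],(800,600),interpolation=cv2.INTER_CUBIC)
isd=cv2.resize(s["color"][105:330,220:420,::-1],(533,600),interpolation=cv2.INTER_CUBIC)
def dr(im,p,X,c,o,k):
    P=((proj(p,C2W(q,np.array(X)))-o)*k).astype(int); cv2.polylines(im,[P.reshape(-1,1,2)],False,c,1)
ho=tuple(np.load("ho.npy")) if 0 else (-.105,.0,.92)
import sys
if len(sys.argv)>1: ho=tuple(map(float,sys.argv[1:4]))
u,v,th=w.x
for im,p,o,k in((it,t,(270,110),2.857),(isd,s,(220,105),2.667)):
    dr(im,p,[L,Rr,HR,HL,L],(0,0,255),o,k)
    dr(im,p,[pan(u,v,0),pan(u,v,.034),pan(u+.15*np.sin(th),v-.15*np.cos(th),.034)],(0,255,0),o,k)
    dr(im,p,[cov(q,*ho,-.031,0),cov(q,*ho,.031,0),cov(q,*ho,.031,.06),cov(q,*ho,-.031,.06),cov(q,*ho,-.031,0)],(255,255,0),o,k)
    dr(im,p,[cov(q,*ho,-.031,.06),cov(q,*ho,-.031,.06,0),cov(q,*ho,.031,.06,0),cov(q,*ho,.031,.06)],(0,255,255),o,k)
cv2.imwrite("pics/ov.png",np.hstack([it[100:600,50:450],isd[150:550,133:533][:400].repeat(1,0) if 0 else isd[100:600,133:533]]))
for nm in("panel_centre",):print(C2W(q,PC))
mt=ctrl.cut_out(t,"cover");ms=ctrl.cut_out(s,"cover")
for m in(mt,ms): 
    if m: 
        c=max(cv2.findContours(m[0]["pixels"].astype(np.uint8),0,1)[0],key=cv2.contourArea); print(m[0]["conf"],cv2.approxPolyDP(c,2,True)[:,0].tolist())
E
python3 fit.py
```

```text
console [ 0.56076072 -0.07078942] -103.23366436851994 [-1.8 -0.4  0.1  2.2  1.9 -3.9  1.6  2.9  2.4 -0.8 -1.5 -1.6]
nut [0.02683073 0.05918526 0.46604297] [-0.2 -0.1  0.1 -0.4 -0.1 -0.6 -0.2  1.1]
[[ 0.56076072 -0.07078942  0.093     ]]
0.6 [[317, 222], [312, 253], [343, 260], [347, 227]]
0.97 [[338, 249], [317, 248], [306, 261], [308, 267], [328, 268], [338, 258]]
```

View pics/ov.png

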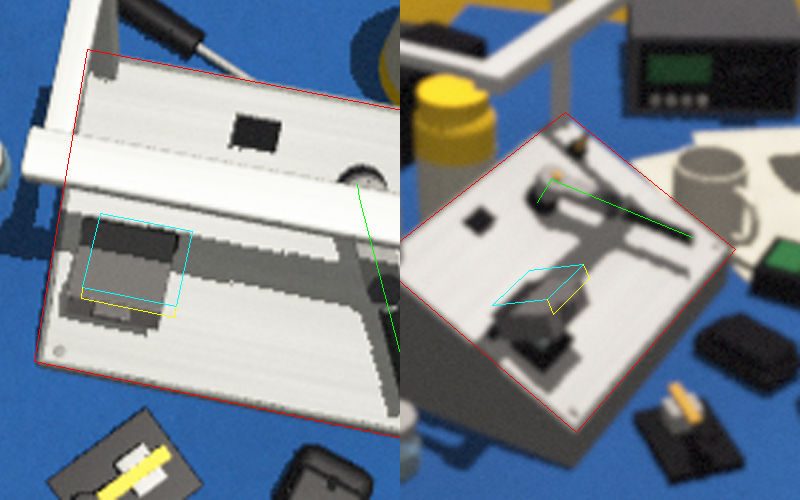

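The model overlays well in shape. The high-right corner is hidden behind its post, so I'll drop it and use the high edge as a line. The cover outline sits slightly off, so I'll fit it from the network masks.

```bash
cat > fit2.py <<'E'
import re
src=open("fit.py").read()
src=src.replace("(t,HR,ct(633,258)),","")
src=src.replace("obs])\n","obs]+[line(q,HL,HR,t,ct(172,158)),line(q,HL,HR,t,ct(430,206)),line(q,Rr,HR,t,ct(600,385)),line(q,L,HL,t,ct(107,370))])\n",1)
pre='''
def line(q,A,B,p,u):
    a,b=proj(p,C2W(q,[A,B])); d=(b-a)/np.linalg.norm(b-a); e=np.array(u)-a; return [d[0]*e[1]-d[1]*e[0]]
'''
fc='''
T=[(-.031,0,.014,317,222),(.031,0,.014,347.5,228),(-.031,.06,0,311,252.5),(.031,.06,0,343,260)]
S=[(.031,.06,.014,338.5,249),(.031,0,.014,317,248),(-.031,0,.014,306,261),(-.031,.06,0,328,268.5),(.031,.06,0,338.5,258)]
def hh(k): return np.concatenate([proj(p,C2W(q,cov(q,*k,x,d,h)))[0]-(a,b) for p,Q in((t,T),(s,S)) for x,d,h,a,b in Q])
c=least_squares(hh,[-.12,0,.92],loss='soft_l1');print("cover",c.x,hh(c.x).round(1));ho=tuple(c.x)
np.save("par.npy",np.r_[q,w.x,c.x])
'''
src=src.replace("s=ctrl",pre+"s=ctrl",1).replace("import sys\n",fc).replace("if len(sys.argv)>1: ho=tuple(map(float,sys.argv[1:4]))\n","")
src=src[:src.index("for nm in")].replace("ov.png","ov2.png")
exec(src)
E
python3 fit2.py
```

```text
console [ 0.56235825 -0.07248687] -102.62038801214324 [-0.7 -0.3  1.5  0.6  2.   2.3  1.5 -1.6 -1.5 -1.7  0.7  1.   0.2  1.4]
nut [0.02655901 0.0570081  0.45527507] [-0.1 -0.2  0.  -0.  -0.  -0.5 -0.1  1.1]
cover [-0.11743668 -0.00428538  0.72011872] [-0.5 -0.3  1.  -0.2 -1.   0.7 -0.7 -0.5  1.5  0.4  1.1 -0.7 -1.8 -0.4
 -0.2  0.1  2.6 -3.3]
```

View pics/ov2.png

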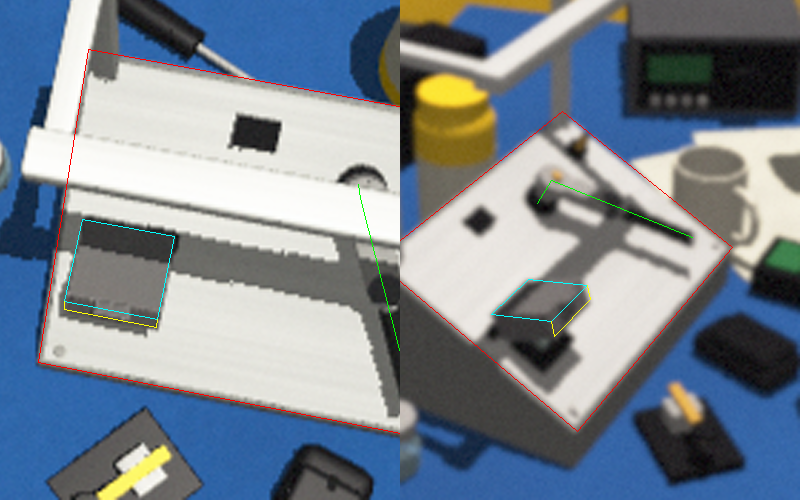

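Cover and wrench now fit to within about 4 mm. The interface only turns the tool about its own z, so an upright tool may be all I get. I'll measure where the bar really is and check the clearance.

```bash
python3 - <<'E'
from model import *
P=np.load("par.npy");q=P[:3]
s=ctrl.snapshot("side");t=ctrl.snapshot("top")
O=[(t,-.165,1,.353,ct(85,228)),(t,.165,1,.353,ct(730,347)),(t,-.165,-1,.335,ct(73,277)),(t,.165,-1,.335,ct(723,395)),
(s,.165,-1,.353,cs(418,47)),(s,-.165,-1,.335,cs(232,190))]
f=lambda k:np.concatenate([proj(p,C2W(q,[x,k[0]+sg*.013,z]))[0]-u for p,x,sg,z,u in O])
r=least_squares(f,[0.]);print("bar y",r.x,r.fun.round(1))
u,v,th=P[3:6]
for rr in(.11,.13,.145):
    X=pan(u+rr*np.sin(th),v-rr*np.cos(th),.034);print(rr,X,C2W(q,X));X=pan(u,v-rr,.034);print("  th0",X,C2W(q,X))
for a in(.92,.72,.3,0.):
    X=cov(q,*P[6:8],a,0,.054);print("edge",a,X.round(3),C2W(q,X).round(3))
E
```

```text
bar y [-0.01837848] [-0.9 -2.4  2.3 -1.2  0.7  0.4 -2.3  1.7  1.4 -2.3  0.8  2.2]
0.11 [ 0.07492704 -0.0528442   0.10342375] [[ 0.49441997 -0.13405765  0.10342375]]
  th0 [ 0.02655901 -0.06273785  0.0981688 ] [[ 0.49533331 -0.08469657  0.0981688 ]]
0.13 [ 0.08372123 -0.06870535  0.09499919] [[ 0.47702059 -0.13917385  0.09499919]]
  th0 [ 0.02655901 -0.08039785  0.0887888 ] [[ 0.47809999 -0.08083802  0.0887888 ]]
0.145 [ 0.09031687 -0.08060122  0.08868078] [[ 0.46397105 -0.143011    0.08868078]]
  th0 [ 0.02655901 -0.09364285  0.0817538 ] [[ 0.465175   -0.07794412  0.0817538 ]]
edge 0.92 [-0.117 -0.053  0.138] [[0.536 0.054 0.138]]
edge 0.72 [-0.117 -0.059  0.128] [[0.53  0.055 0.128]]
edge 0.3 [-0.117 -0.066  0.106] [[0.524 0.056 0.106]]
edge 0.0 [-0.117 -0.064  0.09 ] [[0.525 0.056 0.09 ]]
```

Call:
send_rows --deltas '[[[0, 0, 0], 0.05], [[0, 0, 0], 0.1], [[0, 0, 0], 0.1], [[0, 0, 0], 0.1], [[0, 0, 0], 0.1]]' --gripper 0.6

```text
clock: 1.82
tool_pos: [0.1485, -0.6585, 0.2922]
orientation: [-180.0, -0.0, -176.1]
force: [0.3, 0.8, 0.1]
opening: 0.0599
gripper_force: 0.0
```

```bash
cat > go.py <<'E'
from model import *
import sys
P=np.load("par.npy");q=P[:3]
def go(x,y,z,yaw=167.4):
    o=ctrl.get_obs();T=o["tool_pos"];M=R.from_euler('xyz',o["orientation"],degrees=True)
    W=C2W(q,[x,y,z])[0];d=M.inv().apply(W-T)/.8
    e=(o["orientation"][2]-yaw+180)%360-180
    print("share",d.round(4),"turn",round(e/90,4),"world",W.round(4),"now(console)",(R.from_euler('z',-q[2]).apply(T-[q[0],q[1],0])).round(4))
if __name__=="__main__": go(*map(float,sys.argv[1:]))
E
python3 go.py .09 -.16 .29
```

```text
share [-0.3417  0.6449  0.0027] turn 0.1828 world [ 0.3866 -0.1254  0.29  ] now(console) [ 0.6623 -0.2758  0.2922]
```

Call:
send_rows --deltas '[[[-0.02, 0.045, 0], 0], [[-0.045, 0.09, 0], 0], [[-0.067, 0.135, 0], 0], [[-0.09, 0.18, 0], 0], [[-0.112, 0.22, 0], 0]]'

```text
clock: 2.23
tool_pos: [0.2266, -0.4751, 0.2922]
orientation: [-180.0, 0.0, -176.2]
force: [1.7, -0.8, -0.5]
opening: 0.0525
gripper_force: 0.0
```

Call:
send_rows --deltas '[[[-0.02, 0.045, 0], 0], [[-0.045, 0.09, 0], 0], [[-0.067, 0.135, 0], 0], [[-0.09, 0.18, 0], 0], [[-0.112, 0.22, 0], 0]]'

```text
clock: 2.65
tool_pos: [0.3046, -0.2937, 0.2925]
orientation: [-180.0, 0.1, -176.2]
force: [1.2, 0.7, 0.2]
opening: 0.0528
gripper_force: 0.0
```

Call:
send_rows --deltas '[[[-0.023, 0.04, 0], 0.04], [[-0.046, 0.08, 0], 0.08], [[-0.069, 0.12, 0], 0.13], [[-0.092, 0.16, 0], 0.18], [[-0.117, 0.205, 0], 0.18]]'

```text
clock: 3.07
tool_pos: [0.3875, -0.1243, 0.2927]
orientation: [180.0, 0.1, 167.3]
force: [1.6, -1.6, -0.9]
opening: 0.0526
gripper_force: 0.0
```

```bash
python3 - <<'E'
from h import *
s=ctrl.snapshot("side");t=ctrl.snapshot("top")
a=cv2.resize(s["color"][60:360,190:490,::-1],(600,600),interpolation=2);cv2.imwrite("pics/s3.png",a)
cv2.imwrite("pics/t3.png",t["color"][:,:,::-1])
print(ctrl.get_obs()["joint_pos"].round(1),ctrl.get_obs()["orientation"].round(2))
E
python3 go.py .09 -.083 .136
```

```text
[  10.7   -6.   -30.4   -0.   -65.4 -112.7] [1.7995e+02 1.1000e-01 1.6797e+02]
share [-0.0931 -0.0063  0.1961] turn 0.0063 world [ 0.4617 -0.1422  0.136 ] now(console) [ 0.0858 -0.1578  0.2927]
```

View pics/s3.png

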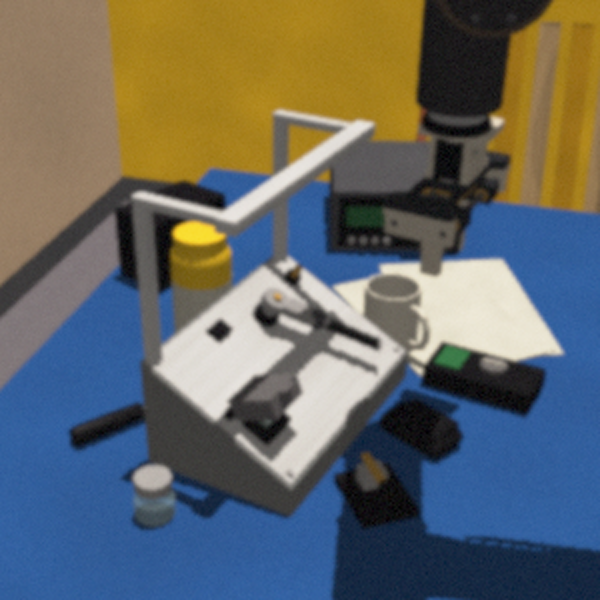

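The picture shows the gripper at (430,200) and a black wrist cylinder about 85 px wide (roughly 94 mm) ending near row 105, with a narrower coupling below it. Next I'll find which height that is above the TCP.

```bash
python3 - <<'E'
from model import *
s=ctrl.snapshot("side")
o=ctrl.get_obs();T=o["tool_pos"]
for h in(-.066,0,.05,.1,.15,.2,.25,.3):
    u=proj(s,T+[0,0,h])[0];w=proj(s,T+[.04,0,h])[0]-u
    print(h,((u-[190,60])*2).round(),(w*2).round(1))
P=np.load("par.npy");q=P[:3]
E
```

```text
-0.066 [441. 262.] [-33.6  -4.5]
0 [447. 210.] [-34.7  -4.2]
0.05 [451. 169.] [-35.6  -3.9]
0.1 [455. 126.] [-36.5  -3.6]
0.15 [460.  81.] [-37.4  -3.2]
0.2 [465.  33.] [-38.4  -2.8]
0.25 [470. -17.] [-39.5  -2.3]
0.3 [475. -70.] [-40.6  -1.8]
```

View pics/t3.png

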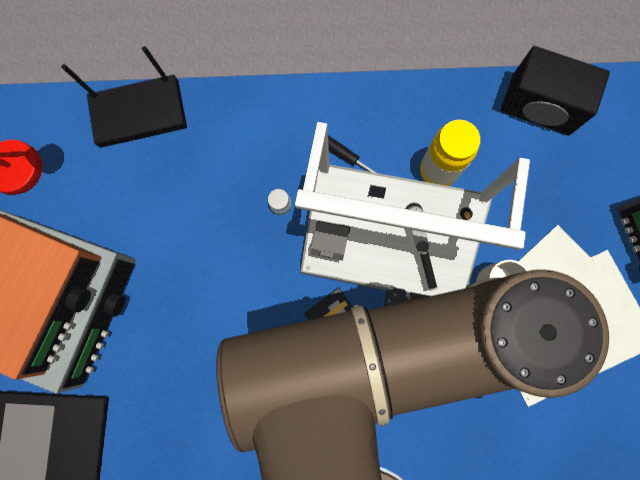

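The top view shows the large brown wrist joint, about 60 mm in radius, so an upright wrist can't go under the bar. If I turn the tool 90° instead, its 193 mm length points uphill. The open uphill finger then reaches the handle, and the body's front face can reach the cover, while the wrist stays on the low side. I'll check the bystanders for this plan and start the turn.

```bash
python3 - <<'E'
from model import *
P=np.load("par.npy");q=P[:3]
s=ctrl.snapshot("side");t=ctrl.snapshot("top")
for n,z in(("mouse",.018),("morse_key",.015),("mug",.05),("fuse_jar",.03),("multimeter",.02)):
    o=[ctrl.boxes_of(p,n) for p in(s,t)]
    if o[0]:
        a=np.array(o[0][0]["xy"])*[640,480]
        K,r,tv=cam(s);M=cv2.Rodrigues(r)[0];c=-M.T@tv;d=M.T@np.linalg.inv(K)@[*a,1];X=c+d*(z-c[2])/d[2]
        print(n,o[0][0]["conf"],R.from_euler('z',-q[2]).apply(X-[q[0],q[1],0]).round(3))
E
```

```text
mouse 0.63 [ 0.038 -0.175  0.018]
morse_key 0.58 [-0.106 -0.174  0.015]
mug 0.82 [ 0.243 -0.049  0.05 ]
fuse_jar 0.69 [-0.238  0.045  0.03 ]
multimeter 0.74 [0.005 0.027 0.02 ]
```

Call:
send_rows --deltas '[[[0.01, 0, 0], -0.07], [[0.02, 0, 0], -0.14], [[0.03, 0, 0], -0.21], [[0.04, 0, 0], -0.28], [[0.05, 0, 0], -0.35]]' --gripper 1

```text
clock: 4.23
tool_pos: [0.3479, -0.1173, 0.2921]
orientation: [180.0, -0.0, -160.7]
force: [-0.2, -0.1, -0.3]
opening: 0.0807
gripper_force: 0.0
```

Call:
send_rows --deltas '[[[0, 0, 0], -0.07], [[0, 0, 0], -0.14], [[0, 0, 0], -0.21], [[0, 0, 0], -0.28], [[0, 0, 0], -0.35]]'

```text
clock: 4.65
tool_pos: [0.3482, -0.1173, 0.2922]
orientation: [-180.0, 0.0, -129.2]
force: [0.2, -0.5, -0.6]
opening: 0.0873
gripper_force: 0.0
```

Call:
send_rows --deltas '[[[0, 0, 0], -0.07], [[0, 0, 0], -0.14], [[0, 0, 0], -0.21], [[0, 0, 0], -0.28], [[0, 0, 0], -0.3]]'

```text
clock: 5.07
tool_pos: [0.3483, -0.1173, 0.2922]
orientation: [-180.0, -0.0, -102.1]
force: [-0.9, -0.3, -1.1]
opening: 0.0877
gripper_force: 0.0
```

```bash
python3 go.py .13 -.137 .2 -102.6; python3 -c "
from h import *;print(ctrl.get_obs()['joint_pos'].round(1))"
```

```text
share [ 0.05   -0.0772  0.1152] turn 0.0052 world [ 0.4003 -0.1694  0.2   ] now(console) [ 0.0905 -0.1991  0.2922]
[ 12.8 -10.7 -34.2   0.  -66.4 -25. ]
```

Call:
send_rows --deltas '[[[0.025, 0, 0.03], 0], [[0.05, -0.02, 0.05], 0], [[0.05, -0.05, 0.09], 0], [[0.05, -0.077, 0.115], 0], [[0.05, -0.077, 0.115], 0]]'

```text
clock: 5.48
tool_pos: [0.4009, -0.1704, 0.1961]
orientation: [179.7, -0.1, -102.6]
force: [0.3, 0.1, 0.4]
opening: 0.0875
gripper_force: 0.0
```

Call:
send_rows --deltas '[[[0, 0, 0.015], 0], [[0, 0, 0.03], 0], [[0, 0, 0.05], 0], [[0, 0, 0.0675], 0], [[0, 0, 0.0675], 0]]'

```text
clock: 5.9
tool_pos: [0.3983, -0.1696, 0.1442]
orientation: [179.8, -0.0, -102.5]
force: [-0.8, -0.7, -0.5]
opening: 0.0877
gripper_force: 0.0
```

```bash
python3 - <<'E'
from h import *
s=ctrl.snapshot("side");t=ctrl.snapshot("top")
a=cv2.resize(s["color"][130:330,220:470,::-1],(750,600),interpolation=2);cv2.imwrite("pics/s4.png",a)
save(t,"t4.png")
E
python3 go.py .1 -.137 .146 -102.6
```

```text
share [-0.038  -0.0008  0.0005] turn 0.0013 world [ 0.4068 -0.1401  0.146 ] now(console) [ 0.1304 -0.1375  0.1464]
```

View pics/s4.png

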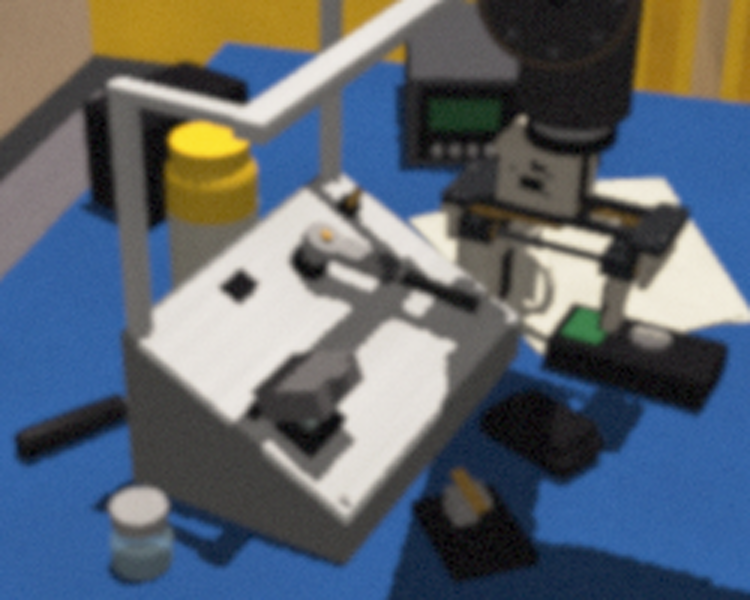

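The picture shows the uphill finger beyond the handle end, at about (490,260), with the gripper body clear of the bar. I'll push along tool −x, that is clockwise.

Call:
send_rows --deltas '[[[-0.006, 0, 0], 0], [[-0.012, 0, 0], 0], [[-0.018, 0, 0], 0], [[-0.024, 0, 0], 0], [[-0.03, 0, 0], 0]]'

```text
clock: 6.42
tool_pos: [0.4045, -0.1457, 0.1463]
orientation: [180.0, -0.0, -102.5]
force: [-2.7, -1.7, -0.5]
opening: 0.0878
gripper_force: 1.4
```

Call:
send_rows --deltas '[[[-0.002, 0, 0], 0], [[-0.005, 0, 0], 0], [[-0.008, 0, 0], 0], [[-0.011, 0, 0], 0], [[-0.014, 0, 0], 0]]'

```text
clock: 6.83
tool_pos: [0.4075, -0.1351, 0.1462]
orientation: [-180.0, -0.0, -102.5]
force: [-1.2, -1.9, -0.8]
opening: 0.0873
gripper_force: 1.0
```

Call:
send_rows --deltas '[[[-0.003, 0, 0], 0], [[-0.006, 0, 0], 0], [[-0.009, 0, 0], 0], [[-0.012, 0, 0], 0], [[-0.015, 0, 0], 0]]'

```text
clock: 7.25
tool_pos: [0.4101, -0.1233, 0.1462]
orientation: [-180.0, 0.0, -102.5]
force: [-0.9, -2.0, 0.5]
opening: 0.0878
gripper_force: 0.9
```

```bash
python3 go.py .06 -.137 .146 -102.6; python3 - <<'E'
from model import *
P=np.load("par.npy");q=P[:3]
print(R.from_euler('z',-q[2]).apply(ctrl.get_obs()["force"]))
for i in range(4):
    s=ctrl.snapshot("side");t=ctrl.snapshot("top");break
m=ctrl.cut_out(s,"wrench_end"); print([ (np.array(b["xy"])*[640,480]).round(1) for b in m])
cv2.imwrite("pics/s5.png",cv2.resize(s["color"][130:330,220:470,::-1],(750,600),interpolation=2))
f=ctrl.get_obs()["force"];print(R.from_euler('z',-q[2]).apply(f))
E
```

```text
share [-0.0285 -0.0006  0.0003] turn 0.0012 world [ 0.4156 -0.1011  0.146 ] now(console) [ 0.0828 -0.1374  0.1462]
[ 2.10567019 -0.47260283  0.4568071 ]
[array([364. , 230.2])]
[ 1.3330988  -1.09629196 -0.20315179]
```

Call:
send_rows --deltas '[[[-0.002, 0, 0], 0], [[-0.004, 0, 0], 0], [[-0.006, 0, 0], 0], [[-0.008, 0, 0], 0], [[-0.01, 0, 0], 0]]'

```text
clock: 7.82
tool_pos: [0.4116, -0.1156, 0.1461]
orientation: [180.0, -0.0, -102.5]
force: [-1.2, -0.4, 0.3]
opening: 0.0877
gripper_force: 0.9
```

Call:
send_rows --deltas '[[[-0.002, 0, 0], 0], [[-0.004, 0, 0], 0], [[-0.006, 0, 0], 0], [[-0.008, 0, 0], 0], [[-0.01, 0, 0], 0]]'

```text
clock: 8.23
tool_pos: [0.4135, -0.1077, 0.1462]
orientation: [180.0, -0.0, -102.5]
force: [-1.8, -2.1, -0.6]
opening: 0.0877
gripper_force: 0.9
```

Call:
send_rows --deltas '[[[-0.001, 0, 0], 0], [[-0.002, 0, 0], 0], [[-0.003, 0, 0], 0], [[-0.004, 0, 0], 0], [[-0.005, 0, 0], 0]]'

```text
clock: 8.65
tool_pos: [0.4143, -0.1039, 0.1461]
orientation: [180.0, -0.0, -102.5]
force: [-2.1, -1.5, -0.7]
opening: 0.0874
gripper_force: 0.9
```

Call:
send_rows --deltas '[[[-0.001, 0, 0], 0], [[-0.002, 0, 0], 0], [[-0.003, 0, 0], 0], [[-0.004, 0, 0], 0], [[-0.005, 0, 0], 0]]'

```text
clock: 9.07
tool_pos: [0.4151, -0.1, 0.1461]
orientation: [180.0, -0.0, -102.5]
force: [-0.9, -0.8, -0.0]
opening: 0.0876
gripper_force: 0.9
```

Call:
send_rows --deltas '[[[-0.001, 0, 0], 0], [[-0.002, 0, 0], 0], [[-0.003, 0, 0], 0], [[-0.004, 0, 0], 0], [[-0.005, 0, 0], 0]]'

```text
clock: 9.48
tool_pos: [0.416, -0.0961, 0.1461]
orientation: [180.0, -0.0, -102.5]
force: [-2.4, -1.7, -1.3]
opening: 0.0877
gripper_force: 1.0
```

Call:
send_rows --deltas '[[[-0.001, 0, 0], 0], [[-0.002, 0, 0], 0], [[-0.003, 0, 0], 0], [[-0.004, 0, 0], 0], [[-0.005, 0, 0], 0]]'

```text
clock: 9.9
tool_pos: [0.4169, -0.0922, 0.1461]
orientation: [180.0, -0.0, -102.5]
force: [-1.5, -1.6, -1.1]
opening: 0.0878
gripper_force: 1.0
```

Call:
send_rows --deltas '[[[-0.001, 0, 0], 0], [[-0.002, 0, 0], 0], [[-0.003, 0, 0], 0], [[-0.004, 0, 0], 0], [[-0.005, 0, 0], 0]]'

```text
clock: 10.32
tool_pos: [0.4178, -0.0883, 0.1461]
orientation: [180.0, -0.0, -102.5]
force: [-1.1, -1.0, -1.1]
opening: 0.0878
gripper_force: 1.0
```

Call:
send_rows --deltas '[[[-0.001, 0, 0], 0], [[-0.002, 0, 0], 0], [[-0.003, 0, 0], 0], [[-0.004, 0, 0], 0], [[-0.005, 0, 0], 0]]'

```text
clock: 10.73
tool_pos: [0.4186, -0.0844, 0.1461]
orientation: [180.0, -0.0, -102.5]
force: [-1.8, -1.3, -0.3]
opening: 0.0878
gripper_force: 1.0
```

Call:
send_rows --deltas '[[[-0.001, 0, 0], 0], [[-0.002, 0, 0], 0], [[-0.003, 0, 0], 0], [[-0.004, 0, 0], 0], [[-0.005, 0, 0], 0]]'

```text
clock: 11.15
tool_pos: [0.4195, -0.0805, 0.1462]
orientation: [180.0, -0.0, -102.5]
force: [-1.4, -0.3, -1.3]
opening: 0.0877
gripper_force: 1.1
```

```bash
python3 - <<'E'
from model import *
P=np.load("par.npy");q=P[:3];u,v,th=P[3:6]
s=ctrl.snapshot("side");f=ctrl.get_obs()["force"];print(R.from_euler('z',-q[2]).apply(f))
for n in("wrench_end","wrench_grip"):
    print(n,[((np.array(b["xy"])*[640,480]).round(1),round(b["conf"],2)) for b in ctrl.cut_out(s,n)])
for a in(.1,.05,0,-.05,-.1): print(a,proj(s,C2W(q,[pan(u+r*np.sin(a),v-r*np.cos(a),.034) for r in(.08,.15)])).round(0).tolist())
cv2.imwrite("pics/s6.png",cv2.resize(s["color"][130:330,220:470,::-1],(750,600),interpolation=2))
E
```

```text
[ 1.23508405 -1.10668257 -0.6767273 ]
wrench_end [(array([358.9, 241.4]), 0.45)]
wrench_grip [(array([359.5, 234.5]), 0.68)]
0.1 [[353.0, 228.0], [375.0, 245.0]]
0.05 [[352.0, 229.0], [374.0, 246.0]]
0 [[351.0, 230.0], [373.0, 248.0]]
-0.05 [[351.0, 231.0], [372.0, 249.0]]
-0.1 [[350.0, 231.0], [370.0, 251.0]]
```

View pics/s6.png

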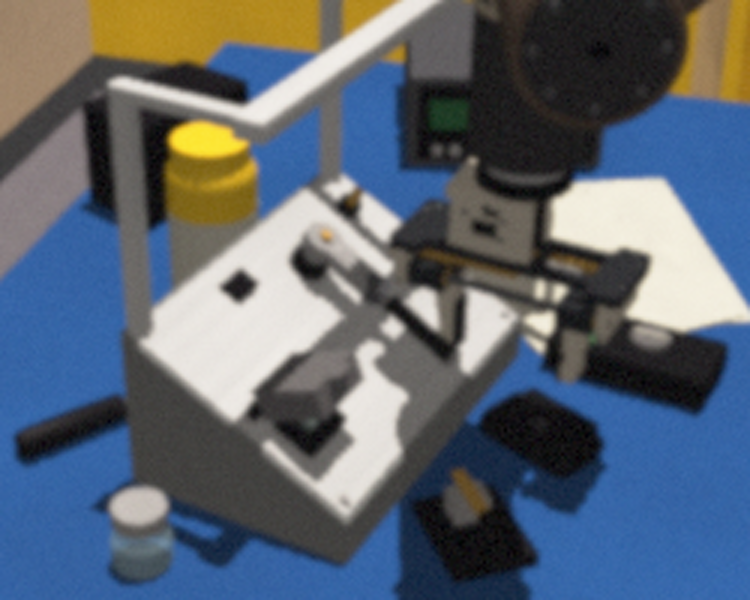

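The picture shows the handle swung round and straight, from (385,290) to (450,350), with the finger pushing it near its end. I'll continue in small steps.

Call:
send_rows --deltas '[[[-0.001, 0, 0], 0], [[-0.002, 0, 0], 0], [[-0.003, 0, 0], 0], [[-0.004, 0, 0], 0], [[-0.005, 0, 0], 0]]'

```text
clock: 11.72
tool_pos: [0.4205, -0.0766, 0.1462]
orientation: [-180.0, 0.0, -102.5]
force: [-1.4, -2.3, -0.7]
opening: 0.0875
gripper_force: 1.1
```

Call:
send_rows --deltas '[[[-0.001, 0, 0], 0], [[-0.002, 0, 0], 0], [[-0.003, 0, 0], 0], [[-0.004, 0, 0], 0], [[-0.005, 0, 0], 0]]'

```text
clock: 12.13
tool_pos: [0.4214, -0.0726, 0.1463]
orientation: [-180.0, 0.0, -102.5]
force: [-1.1, -0.6, -1.1]
opening: 0.0878
gripper_force: 1.0
```

Call:
send_rows --deltas '[[[-0.001, 0, 0], 0], [[-0.002, 0, 0], 0], [[-0.003, 0, 0], 0], [[-0.004, 0, 0], 0], [[-0.005, 0, 0], 0]]'

```text
clock: 12.55
tool_pos: [0.4222, -0.069, 0.1463]
orientation: [-180.0, -0.0, -102.5]
force: [-0.0, -5.4, -0.6]
opening: 0.0877
gripper_force: 2.4
```

Force has jumped, so the nut is seated. Finer steps now.

Call:
send_rows --deltas '[[[-0.001, 0, 0], 0], [[-0.002, 0, 0], 0], [[-0.003, 0, 0], 0], [[-0.003, 0, 0], 0], [[-0.003, 0, 0], 0]]'

```text
clock: 12.97
tool_pos: [0.4228, -0.0668, 0.1463]
orientation: [-180.0, -0.0, -102.5]
force: [1.6, -5.7, -0.0]
opening: 0.0877
gripper_force: 2.7
```

Call:
send_rows --deltas '[[[-0.001, 0, 0], 0], [[-0.002, 0, 0], 0], [[-0.003, 0, 0], 0], [[-0.003, 0, 0], 0], [[-0.003, 0, 0], 0]]'

```text
clock: 13.38
tool_pos: [0.4235, -0.0642, 0.1463]
orientation: [-180.0, -0.0, -102.5]
force: [0.8, -4.6, 0.9]
opening: 0.0879
gripper_force: 2.1
```

Call:
send_rows --deltas '[[[-0.001, 0, 0], 0], [[-0.002, 0, 0], 0], [[-0.002, 0, 0], 0], [[-0.002, 0, 0], 0], [[-0.002, 0, 0], 0]]'

```text
clock: 13.8
tool_pos: [0.4236, -0.0626, 0.1463]
orientation: [-180.0, 0.0, -102.5]
force: [0.6, -3.9, -0.2]
opening: 0.0876
gripper_force: 1.7
```

Force has fallen to about 0.6 of its peak, so the wrench has clicked with a fold of roughly 0.12 rad. Back off and lift clear now, and locate the Morse key for the cover step.

Call:
send_rows --deltas '[[[0.012, 0, 0], 0], [[0.03, 0, 0], 0], [[0.03, 0, 0], 0], [[0.03, 0.01, -0.03], 0], [[0.03, 0.02, -0.08], 0]]'

```text
clock: 14.22
tool_pos: [0.4004, -0.083, 0.2076]
orientation: [179.6, -0.1, -102.6]
force: [1.2, 0.6, 0.2]
opening: 0.0874
gripper_force: 0.0
```

Call:
send_rows --deltas '[[[0, 0.02, -0.05], 0], [[0, 0.06, -0.07], 0], [[0, 0.1, -0.08], 0], [[0, 0.1, -0.08], 0], [[0, 0.1, -0.08], 0]]' --gripper 0

```text
clock: 14.63
tool_pos: [0.3239, -0.0648, 0.2753]
orientation: [-179.8, 0.2, -102.4]
force: [1.0, -0.8, 0.1]
opening: 0.0598
gripper_force: 0.0
```

```bash
python3 - <<'E'
from model import *
P=np.load("par.npy");q=P[:3]
s=ctrl.snapshot("side");t=ctrl.snapshot("top")
def gnd(p,a,z):
    K,r,tv=cam(p);M=cv2.Rodrigues(r)[0];c=-M.T@tv;d=M.T@np.linalg.inv(K)@[*a,1];X=c+d*(z-c[2])/d[2]
    return R.from_euler('z',-q[2]).apply(X-[q[0],q[1],0])[:2].round(3)
for a in((303,316),(336,289),(357,312),(324,340)): print("key top0",gnd(cv2 and t,a,.015))
for a in((375,338),(384,301),(417,305),(405,352)): print("mouse",gnd(t,a,.02))
for n in("morse_key","cover","wrench_end","fuse_jar"):
    for nm,p,z in(("s",s,.012),("t",t,.012)):
        m=ctrl.cut_out(p,n)
        if m:
            c=max(cv2.findContours(m[0]["pixels"].astype(np.uint8),0,1)[0],key=cv2.contourArea)
            print(n,nm,round(m[0]["conf"],2),(np.array(m[0]["xy"])*[640,480]).round(1),[gnd(p,x,z).tolist() for x in cv2.approxPolyDP(c,2,True)[:,0]] if n in("morse_key","fuse_jar") else "")
u,v,th=P[3:6]
for a in(.05,0,-.05,-.1,-.15): print(a,proj(s,C2W(q,[pan(u+r*np.sin(a),v-r*np.cos(a),.034) for r in(.11,.15)])).round(0).tolist())
E
python3 go.py -.17 -.2 .22 -102.6
```

```text
key top0 [-0.145 -0.186]
key top0 [-0.089 -0.119]
key top0 [-0.038 -0.156]
key top0 [-0.093 -0.224]
mouse [ 0.007 -0.2  ]
mouse [ 0.012 -0.124]
mouse [ 0.078 -0.119]
mouse [ 0.07  -0.215]
morse_key s 0.88 [376.  309.9] [[-0.088, -0.116], [-0.152, -0.183], [-0.104, -0.227], [-0.057, -0.185], [-0.035, -0.133], [-0.071, -0.132]]
morse_key t 0.84 [330.9 313. ] [[-0.083, -0.117], [-0.102, -0.129], [-0.142, -0.179], [-0.097, -0.225], [-0.036, -0.164], [-0.038, -0.156]]
cover s 0.96 [324.3 258.1] 
wrench_end s 0.7 [330.4 239.4] 
wrench_end t 0.73 [391.2 272.5] 
fuse_jar s 0.63 [267.1 306. ] [[-0.182, 0.084], [-0.208, 0.091], [-0.251, 0.059], [-0.268, 0.035], [-0.26, 0.014], [-0.246, 0.01], [-0.218, 0.024], [-0.187, 0.054]]
fuse_jar t 0.96 [280.2 203.4] [[-0.256, 0.066], [-0.268, 0.05], [-0.263, 0.027], [-0.249, 0.014], [-0.229, 0.013], [-0.217, 0.027], [-0.217, 0.047], [-0.241, 0.067]]
0.05 [[362.0, 237.0], [374.0, 246.0]]
0 [[361.0, 238.0], [373.0, 248.0]]
-0.05 [[360.0, 239.0], [372.0, 249.0]]
-0.1 [[358.0, 240.0], [370.0, 251.0]]
-0.15 [[357.0, 240.0], [369.0, 252.0]]
share [-0.2687 -0.0424  0.0669] turn 0.0009 world [0.4043 0.1371 0.22  ] now(console) [ 0.045  -0.2335  0.2737]
```

The key's near edge runs from (-0.145,-0.186) to (-0.088,-0.117) in console axes. With the closed fingers at (-0.155,-0.152) I stay about 9 mm clear of it, and the body's front face lies over half of the cover's free edge. Moving there.

Call:
send_rows --deltas '[[[-0.05, 0, 0.01], 0], [[-0.1, 0, 0.02], 0], [[-0.15, 0, 0.03], 0], [[-0.2, 0, 0.04], 0], [[-0.25, 0, 0.04], 0]]'

```text
clock: 15.55
tool_pos: [0.3672, 0.1314, 0.2408]
orientation: [179.9, -0.1, -102.5]
force: [0.7, -1.0, 0.5]
opening: 0.0003
gripper_force: 0.0
```

Call:
send_rows --deltas '[[[0, -0.035, 0], 0], [[0, -0.07, 0], 0], [[0, -0.102, 0.02], 0], [[0, -0.102, 0.05], 0], [[0, -0.102, 0.07], 0]]'

```text
clock: 15.97
tool_pos: [0.4482, 0.1121, 0.1839]
orientation: [179.9, -0.1, -102.6]
force: [-0.5, 0.0, -0.6]
opening: 0.0005
gripper_force: 0.0
```

```bash
python3 go.py -.155 -.152 .152 -102.6;python3 - <<'E'
from model import *
t=ctrl.snapshot("top");P=np.load("par.npy");q=P[:3];u,v,th=P[3:6]
for n in("wrench_grip","wrench_end"):print([((np.array(b["xy"])*[640,480]).round(1),round(b["conf"],2)) for b in ctrl.boxes_of(t,n)])
for a in(.05,0,-.05,-.1,-.15): print(a,proj(t,C2W(q,[pan(u+r*np.sin(a),v-r*np.cos(a),.034) for r in(.11,.15)])).round(0).tolist())
E
```

```text
share [0.0002 0.0002 0.0398] turn 0.0002 world [0.4479 0.112  0.152 ] now(console) [-0.1552 -0.1518  0.1839]
[(array([395.2, 267.9]), 0.9)]
[(array([345.4, 150.8]), 0.71), (array([394.9, 267.1]), 0.67)]
0.05 [[404.0, 270.0], [401.0, 289.0]]
0 [[401.0, 269.0], [397.0, 288.0]]
-0.05 [[398.0, 269.0], [393.0, 287.0]]
-0.1 [[396.0, 268.0], [389.0, 286.0]]
-0.15 [[393.0, 267.0], [386.0, 285.0]]
```

Call:
send_rows --deltas '[[[0, 0, 0.01], 0], [[0, 0, 0.02], 0], [[0, 0, 0.03], 0], [[0, 0, 0.04], 0], [[0, 0, 0.042], 0]]'

```text
clock: 16.53
tool_pos: [0.4468, 0.112, 0.1514]
orientation: [179.9, -0.1, -102.5]
force: [-0.1, -0.4, -0.5]
opening: 0.0004
gripper_force: 0.0
```

Call:
send_rows --deltas '[[[0, 0, 0.003], 0], [[0, 0, 0.006], 0], [[0, 0, 0.009], 0], [[0, 0, 0.012], 0], [[0, 0, 0.015], 0]]'

```text
clock: 16.95
tool_pos: [0.4476, 0.1124, 0.1405]
orientation: [-180.0, 0.0, -102.5]
force: [0.0, 0.3, 1.1]
opening: 0.0004
gripper_force: 0.0
```

Call:
send_rows --deltas '[[[0, 0, 0.002], 0], [[0, 0, 0.004], 0], [[0, 0, 0.006], 0], [[0, 0, 0.008], 0], [[0, 0, 0.01], 0]]'

```text
clock: 17.37
tool_pos: [0.4475, 0.1124, 0.1325]
orientation: [-180.0, 0.0, -102.5]
force: [0.1, 0.0, 0.7]
opening: 0.0005
gripper_force: 0.0
```

Call:
send_rows --deltas '[[[0, 0, 0.001], 0], [[0, 0, 0.002], 0], [[0, 0, 0.003], 0], [[0, 0, 0.004], 0], [[0, 0, 0.005], 0]]'

```text
clock: 17.78
tool_pos: [0.4475, 0.1123, 0.1285]
orientation: [180.0, 0.0, -102.5]
force: [-0.1, 0.2, 0.6]
opening: 0.0004
gripper_force: 0.0
```

Call:
send_rows --deltas '[[[0, 0, 0.002], 0], [[0, 0, 0.004], 0], [[0, 0, 0.006], 0], [[0, 0, 0.008], 0], [[0, 0, 0.01], 0]]'

```text
clock: 18.2
tool_pos: [0.4475, 0.1123, 0.1204]
orientation: [180.0, -0.0, -102.5]
force: [0.2, -0.4, 0.7]
opening: 0.0004
gripper_force: 0.0
```

```bash
cat > cv.py <<'E'
from model import *
P=np.load("par.npy");q=P[:3]
s=ctrl.snapshot("side");m=ctrl.cut_out(s,"cover")
print("z",ctrl.get_obs()["tool_pos"][2].round(4),"f",ctrl.get_obs()["force"].round(1))
for b in m[:1]:
    c=max(cv2.findContours(b["pixels"].astype(np.uint8),0,1)[0],key=cv2.contourArea);print(b["conf"],(np.array(b["xy"])*[640,480]).round(1),cv2.approxPolyDP(c,1.5,True)[:,0].tolist())
for a in(.92,.72,.5,.3,.15,0):print(a,proj(s,C2W(q,[cov(q,*P[6:8],a,-.031,.06),cov(q,*P[6:8],a,.031,.06)])).round(0).tolist())
E
python3 cv.py
```

```text
z 0.1202 f [-0.2 -0.5  0.2]
0.6 [243.4 271.1] [[261, 264], [256, 262], [227, 274], [226, 279], [231, 282], [260, 269]]
0.92 [[324.0, 258.0], [338.0, 245.0]]
0.72 [[327.0, 263.0], [340.0, 249.0]]
0.5 [[328.0, 268.0], [342.0, 255.0]]
0.3 [[329.0, 273.0], [342.0, 259.0]]
0.15 [[329.0, 276.0], [342.0, 262.0]]
0 [[328.0, 279.0], [341.0, 265.0]]
```

Call:
send_rows --deltas '[[[0, 0, 0.002], 0], [[0, 0, 0.004], 0], [[0, 0, 0.006], 0], [[0, 0, 0.008], 0], [[0, 0, 0.008], 0]]'

```text
clock: 18.72
tool_pos: [0.4473, 0.1122, 0.1138]
orientation: [180.0, -0.0, -102.5]
force: [0.3, 0.5, -0.3]
opening: 0.0006
gripper_force: 0.0
```

Call:
send_rows --deltas '[[[0, 0, 0.002], 0], [[0, 0, 0.004], 0], [[0, 0, 0.006], 0], [[0, 0, 0.008], 0], [[0, 0, 0.008], 0]]'

```text
clock: 19.13
tool_pos: [0.4473, 0.1122, 0.1074]
orientation: [180.0, -0.0, -102.5]
force: [0.6, -0.5, 0.2]
opening: 0.0004
gripper_force: 0.0
```

```bash
cat > cv2t.py <<'E'
from model import *
P=np.load("par.npy");q=P[:3]
for nm in("top","side"):
    s=ctrl.snapshot(nm)
    for n in("cover","cover_edge"):
        for b in ctrl.cut_out(s,n)[:2]:
            c=max(cv2.findContours(b["pixels"].astype(np.uint8),0,1)[0],key=cv2.contourArea);print(nm,n,round(b["conf"],2),(np.array(b["xy"])*[640,480]).round(1),cv2.approxPolyDP(c,1.5,True)[:,0].tolist())
    for a in(.92,.72,.3,0):print(a,proj(s,C2W(q,[cov(q,*P[6:8],a,x,d,h) for d,h in((.0,.014),(.06,.014),(.06,0)) for x in(-.031,.031)])).round(0).tolist())
    g=cv2.cvtColor(s["color"],cv2.COLOR_RGB2GRAY)
    y0,x0=(218,306) if nm=="top" else (240,296)
    print(g[y0:y0+48:3,x0:x0+54:3])
E
python3 cv2t.py; python3 go.py -.155 -.152 .1 -102.6
```

```text
top cover 0.91 [332.9 241.6] [[318, 224], [313, 243], [327, 250], [325, 263], [330, 264], [334, 260], [342, 260], [347, 236], [346, 229]]
top cover_edge 0.92 [332.4 237.9] [[318, 223], [313, 244], [327, 249], [325, 263], [330, 264], [334, 259], [341, 261], [347, 229]]
0.92 [[317.0, 220.0], [349.0, 227.0], [310.0, 246.0], [343.0, 253.0], [310.0, 250.0], [343.0, 257.0]]
0.72 [[316.0, 222.0], [348.0, 228.0], [310.0, 251.0], [343.0, 257.0], [310.0, 253.0], [342.0, 259.0]]
0.3 [[316.0, 225.0], [348.0, 231.0], [310.0, 256.0], [342.0, 262.0], [311.0, 255.0], [342.0, 261.0]]
0 [[315.0, 227.0], [347.0, 233.0], [311.0, 256.0], [342.0, 262.0], [312.0, 253.0], [343.0, 259.0]]
[[ 46  92 227 228 229 231 232 230 230 232 232 233 233 229 217 181 120 108]
 [ 46  63 101 106  23  95 136 195 226 229 229 232 232 231 231 233 233 233]
 [ 39  72 102 105  72  69  55  25  16  11  68  73 144 225 230 231 232 231]
 [ 42  92 105  98  62  62  62  65  73  79  75  69  29  20   8 102 151 160]
 [ 43 100 107  82  61  61  61  64  62  63  62  63  63  70  27 103 104 102]
 [104 205 123 161 142 138  62  64  63  62  61  65  6
[... 2481 characters left out ...]
6  73  63  80  81  58  69  59  56  55  56  96 108 107  61  25]
 [236 231 104  23  53  57  33  46  54  53  41  39  36  93 108 111 107 102]
 [148 134 101  77  69  65  92  72  37  35  68  54  33  37  59  90 106 109]
 [ 72  82 107 111 105  89  92 109  97  90 100  67  61  91  99  69  49  72]
 [ 71  68  76 103 141 160  97 109  82  55  80  67  94 109 146 172  68  47]
 [ 71  68  72  79 178 228 165 110  95  53  65  69  57  74 149  75  39  55]
 [ 70  69  68  70 104 172 229 165 110  75 103 106  92  71  45  28  25  31]
 [ 71  70  72  67  73  94 161 229 172 108 106 110 106 110  76  30  24  32]]
share [ 0.0004 -0.0006  0.0098] turn 0.0012 world [0.4479 0.112  0.1   ] now(console) [-0.1553 -0.1524  0.1078]
```

The top mask now matches a cover angle of about 0.3 and the face has brightened, so the cover is following the body down with little force. Continuing through the catch.

Call:
send_rows --deltas '[[[0, 0, 0.001], 0], [[0, 0, 0.002], 0], [[0, 0, 0.003], 0], [[0, 0, 0.004], 0], [[0, 0, 0.005], 0]]'

```text
clock: 19.85
tool_pos: [0.4475, 0.1123, 0.1038]
orientation: [-180.0, -0.0, -102.5]
force: [-2.4, -0.4, 5.0]
opening: 0.0005
gripper_force: 0.0
```

Call:
send_rows --deltas '[[[0, 0, 0.001], 0], [[0, 0, 0.002], 0], [[0, 0, 0.003], 0], [[0, 0, 0.004], 0], [[0, 0, 0.004], 0]]'

```text
clock: 20.27
tool_pos: [0.4474, 0.1123, 0.1003]
orientation: [180.0, -0.0, -102.5]
force: [0.8, 0.7, 0.8]
opening: 0.0005
gripper_force: 0.0
```

Force rose to 5 N and dropped to zero, so it has snapped. One more gentle 3 mm to confirm, then retreat.

Call:
send_rows --deltas '[[[0, 0, 0.001], 0], [[0, 0, 0.002], 0], [[0, 0, 0.003], 0], [[0, 0, 0.004], 0], [[0, 0, 0.004], 0]]'

```text
clock: 20.68
tool_pos: [0.4474, 0.1123, 0.0971]
orientation: [180.0, -0.0, -102.5]
force: [-0.5, -0.1, 0.2]
opening: 0.0006
gripper_force: 0.0
```

Call:
send_rows --deltas '[[[0, 0, -0.03], 0], [[0, 0, -0.07], 0], [[0, 0, -0.12], 0], [[0, 0, -0.15], 0], [[0, 0, -0.15], 0]]'

```text
clock: 21.1
tool_pos: [0.4498, 0.1136, 0.2228]
orientation: [-179.6, 0.3, -102.4]
force: [0.5, 0.8, -0.7]
opening: 0.0005
gripper_force: 0.0
```

Call:
send_rows --deltas '[[[0, 0.04, 0], 0], [[-0.04, 0.08, 0], 0], [[-0.08, 0.1, 0], 0], [[-0.12, 0.1, 0], 0], [[-0.12, 0.1, 0], 0]]'

```text
clock: 21.52
tool_pos: [0.391, 0.2282, 0.2181]
orientation: [-179.9, 0.2, -102.3]
force: [1.0, 0.7, 1.3]
opening: 0.0006
gripper_force: 0.0
```

```bash
python3 cv2t.py | grep -v "^ *\["; python3 - <<'E'
from model import *
s=ctrl.snapshot("side");t=ctrl.snapshot("top");P=np.load("par.npy");q=P[:3]
for n in("wrench_grip","morse_key","mouse"):
    for p in(s,t):print(n,[((np.array(b["xy"])*[640,480]).round(1),round(b["conf"],2)) for b in ctrl.boxes_of(p,n)[:1]])
E
```

```text
top cover 0.81 [330.7 242. ] [[319, 223], [315, 230], [312, 255], [319, 257], [322, 262], [327, 263], [334, 259], [340, 260], [345, 248], [347, 230]]
top cover 0.37 [403.3 226.2] [[316, 125], [304, 186], [298, 190], [296, 196], [296, 205], [310, 211], [307, 235], [301, 258], [302, 272], [401, 291], [417, 296], [461, 303], [479, 242], [513, 248], [521, 248], [524, 245], [525, 237], [524, 232], [520, 228], [528, 170], [527, 159], [517, 159], [483, 191], [475, 192], [390, 175], [379, 175], [367, 171], [330, 165], [328, 163], [326, 124], [320, 122]]
top cover_edge 0.87 [327.6 239.7] [[318, 224], [315, 230], [312, 254], [320, 256], [322, 262], [331, 263], [334, 259], [342, 261], [347, 230]]
0.92 [[317.0, 220.0], [349.0, 227.0], [310.0, 246.0], [343.0, 253.0], [310.0, 250.0], [343.0, 257.0]]
0.72 [[316.0, 222.0], [348.0, 228.0], [310.0, 251.0], [343.0, 257.0], [310.0, 253.0], [342.0, 259.0]]
0.3 [[316.0, 225.0], [348.0, 231.0], [310.0, 256.0], [342.0, 262.0], [311.0, 255.0], [342.0, 261.0]]
0 [[315.0, 227.0], [347.0, 233.0], [311.0, 256.0], [342.0, 262.0], [312.0, 253.0], [343.0, 259.0]]
s
[... 480 characters left out ...]
 [323, 283], [327, 277], [322, 264], [323, 252]]
0.92 [[303.0, 261.0], [317.0, 247.0], [324.0, 258.0], [338.0, 245.0], [326.0, 264.0], [340.0, 250.0]]
0.72 [[304.0, 261.0], [318.0, 247.0], [327.0, 263.0], [340.0, 249.0], [328.0, 269.0], [341.0, 255.0]]
0.3 [[306.0, 261.0], [320.0, 248.0], [329.0, 273.0], [342.0, 259.0], [328.0, 278.0], [341.0, 264.0]]
0 [[308.0, 262.0], [322.0, 249.0], [328.0, 279.0], [341.0, 265.0], [326.0, 283.0], [339.0, 269.0]]
wrench_grip [(array([314.3, 235.2]), 0.43)]
wrench_grip [(array([394.6, 271.7]), 0.88)]
morse_key [(array([379.6, 314.2]), 0.86)]
morse_key [(array([331.6, 313.4]), 0.83)]
mouse [(array([407.6, 272.6]), 0.41)]
mouse [(array([396.4, 327. ]), 0.65)]
```

The side mask's lower corner at (324,284) matches a shut cover. The wrench is straight at about −0.1 rad, and the Morse key and mouse, which I re-checked, have not moved. Handing in.

```bash
python3 -c "
from plant import ctrl
print(ctrl.close_job())"
```

```text
the job is handed in; nothing more can be done
None
```

I swung the wrench until it clicked (force peaked, then fell to about 0.6 of the peak), let it go on its nut, then pressed the fuse cover until it snapped shut, and handed the job in at about 22 s; no verdict came back, and the click, the snap and the shut cover are read from force and camera masks.

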